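Stamp the inspected bushing and count it

ROBOT

A 6-joint arm with a two-finger parallel gripper is mounted at the origin on the work surface. World frame = base frame: x ahead of the robot, y to its left, z up, the work surface at z = 0. Lengths are in mm, angles in rad, forces in N, time in s.
With the tool pointing down it reaches from about 375 to 925 mm from the base axis. Payload 5.7 kg.
Tool frame: the origin (TCP) lies on the centre line of the jaws, within the pads' length; the fingertips stand bot.finger_overhang ahead of it and the grasp point (between the pads) lies 6 mm ahead of it (bot.finger_overhang is the distance from the TCP to the fingertips, in mm); z points along the fingers, y is the line along which they close (so a half turn about z gives the same grasp; the last joint's range is limited). The gripper opens to 88 mm and grips with 3 to 60 N. Pads are 20 mm wide; open, the fingers measure 115 mm over their backs; the gripper's body (75 mm by 178 mm) begins 61 mm behind the grasp point.
Start: joints at [-1.451, 0.359, 1.51, -0, 1.272, -0.115], TCP at [139.576, -583.51, 247.623] pointing down, gripper open.
Joint ranges: [-2.97, 2.97], [-1.01, 2.36], [0.21, 2.38], [-0.96, 4.11], [0.2, 2.71], [-2.98, 2.98]. Speed limits (rad/s): [2.39, 2.39, 3.14, 3.14, 3.14, 3.14].

INTERFACE

Orientations are given as a 3x3 rotation matrix whose columns are the frame's x, y, z axes.
In Python, from workcell import bot gives the robot as it stands.
- The arm moves only by the tool servo_tool, never from a script. Its argument "moves" is a list of rows, each a list of 7 numbers: the shift along the tool's x, y, z in m, then the turn, a rotation vector about the tool's x, y, z in rad, then the opening, from 0 (shut) to 1 (fully open). A call has exactly 8 rows; each row is the pose to reach, as a shift and turn from the pose commanded when the call began, along the tool's axes at that moment; what a row does not reach only later rows make up. A row lasts 1/8 s, in which the tool goes at most 62.5 mm and 10.7 degrees, less where a joint would pass 70% of its speed; a pose out of reach is approached as far as the arm can. A call with a gripper value outside its range is refused whole. The fingers move at their own pace and stop on an object; "squeeze" is the grip in N (left out, the last holds). Time passes only in rows, so rows that repeat a pose let the fingers close, or fill a call up. It gives the time, the measured TCP pose, the force, the opening and the grip force at its end, in the units of the state.
- bot.read_state(): the state, without advancing time (a new reading comes with each control period).
- bot.capture(name): name is "scene" or "top"; returns the picture (400x640x3 uint8, red, green, blue); there is no depth.
- bot.camera_params(name): a dict with "K" (3x3 intrinsics, pixels), "k1" (the pictures are not rectified: a ray, as slopes to the right and down, at radius r is drawn at 1 + k1 r^2 times it, then the intrinsics apply), "eye" and "attitude" of the camera in the world. Camera axes: x right, y up, looking along -z (the intrinsics and any distortion apply to the point x, -y, -z); pixel columns grow to the right and rows downward; lengths in mm; the calibration is good to about 2 mm. A picture is of the moment at which its call begins. camera_params takes no time and is no camera call.
- bot.job_done(): hands the job in; it is judged then, once.
The state is a dict: "clock": time; "q": joint angles; "qvel": joint speeds; "joint_torque": joint torques, N m; "tcp_pos": TCP position; "tool_rot": TCP orientation; "ft_force": force on the tool from outside, world axes, zero at the start; "moment": the same for the moment, N m; "gripper_width": finger opening in mm; "gripper_force": force on a finger pad.
Only numpy, scipy, OpenCV 4.12 (cv2) and the standard library are available. Lean on these libraries where they do the work, as an engineer would, in place of code of your own. Each camera call takes 0.05 s, during which the arm holds its last target. There are 200 camera calls.

TASK

The bushing clamped in the green stand has passed inspection: pick up the mallet and, holding it, strike the red punch head a brisk blow (not a slow push) that drives it all the way down to its stop, touching the stand with nothing but the mallet. Then set the mallet back on its rest the way it was, and after that press the yellow plunger of the blue tally counter fully down with the fingers and let it spring back. Leave the loose bushings and the loupe where they are.

Things in the scene. Friction and masses are not known exactly. Their poses are not given: they have to be found in the camera images.
- stand: Green marking stand, bolted down: base plate 125 x 90 x 16 mm, column (30 x 50 mm, 100 mm high) 62 mm to its own +x, and an arm (44 mm wide, top at 100 mm) that guides the upright sprung punch over the base. A steel bushing is clamped below. Origin: on the work surface, on the punch axis; z up.
- punch_top (a point): Centre of the struck (upper) face of the red punch head, a flat disc 34 mm across and 12 mm thick; 144 mm above the work surface when up, and it moves down with the punch. Nothing on the stand is higher while it is up; down at its stop it is 124 mm above the surface, still 24 mm above the arm.
- punch (a joint): Travel of the punch, m: 0 up (sprung), 0.020 down at its stop. The spring pushes back with 2 N at the top and 6 N at the stop.
- mallet: Mallet, about 200 g, standing head-down on its rest. Head: upright cylinder 40 mm across, 60 mm high, white faces at both ends. Handle: pale wood bar, 16 mm wide (y), 22 mm high (z), along the mallet's -x from the head to x = -207 mm, its centreline 30 mm above the lower face. Origin: centre of the lower (striking) face; z up through the head.
- mallet_grip (a point): Point on the handle's centreline where the mallet balances well: 60 mm from the head's axis (mallet x = -60 mm) and 30 mm above the lower face; grip across the 16 mm width.
- rest: Mallet rest, bolted down: rubber pad 60 x 60 x 8 mm for the head, flat bar along its own -x, and at x = -180 mm a fork (20 mm long) for the handle: floor 27 mm high, two lips 44 mm high, 36 mm apart. Origin: on the work surface under the pad's centre; the handle lies along the rest's -x.
- rest_pad (a point): Centre of the top of the rubber pad, 8 mm above the work surface: where the centre of the mallet's lower face belongs.
- counter: Blue desk tally counter, bolted down: body 75 x 66 x 46 mm on a dark base plate 120 x 100 x 6 mm. Origin: on the work surface under the body's centre; the plunger stands 8 mm from it along its own +x.
- plunger_top (a point): Centre of the top of the yellow plunger head, a disc 26 mm across; 70 mm above the work surface when up, moves with the plunger.
- plunger (a joint): Travel of the counter's plunger, m: 0 up (sprung), 0.008 down at its stop. The spring pushes back with 1.8 N at the top and 4.2 N at the stop.
- bushing_a: Loose steel bushing standing on end, 28 mm across, 28 mm high, bore 16 mm. Bystander. Origin: centre of its underside.
- bushing_b: A second loose bushing like the first. Bystander.
- loupe: Loose black hand loupe lying flat: round frame 60 mm across and 12 mm high, handle 14 mm wide reaching to 102 mm along its own -x. Bystander. Origin: centre of the round frame's underside.
Things that resemble listed ones, but are neither listed nor needed, are in the scene too. What is meant by the stand is not orange, and is the larger of those in its own colour.

How it is judged (in metres and radians):
On the way, in this order (a step that is already met when the one before it is completed fails the run):
1. the mallet is held in the fingers, lifted at least 50 mm off its rest, the punch still up (z of mallet in the frame of rest_pad above 0.05 m and contact force between the fingers and mallet above 1 N and value of joint punch below 0.002 m), for 0.1 s.
2. the punch is driven down briskly: faster than 0.04 m/s somewhere between 1 and 17.5 mm of its travel, the mallet held and the hand not touching the stand (value of joint punch between 0.001 and 0.0175 m and velocity of joint punch above 0.04 m/s and contact force between the fingers and mallet above 1 N and contact force between each of the arm, the fingers and stand below 0.1 N).
3. the punch is down at its stop (18 mm or more of 20 mm) under the held mallet, the hand not touching the stand (value of joint punch above 0.018 m and contact force between mallet and stand above 1 N and contact force between the fingers and mallet above 1 N and contact force between each of the arm, the fingers and stand below 0.1 N).
4. the punch is up again and the mallet stands back on its rest, released and at rest (value of joint punch below 0.002 m and distance between mallet and rest_pad below 0.02 m and angle between mallet's own z axis and vertical below 0.12 rad and angle between the x axis of mallet and the x axis of rest, either way round below 0.15 rad and linear speed of mallet below 0.03 m/s and contact force between the fingers and mallet below 0.1 N), for 0.2 s.
5. the counter's plunger is pressed down to its stop (7 mm or more of 8 mm) by the fingers, the mallet still on its rest (value of joint plunger above 0.007 m and contact force between the fingers and counter above 0.5 N and distance between mallet and rest_pad below 0.02 m and angle between mallet's own z axis and vertical below 0.12 rad and angle between the x axis of mallet and the x axis of rest, either way round below 0.15 rad and linear speed of mallet below 0.03 m/s and contact force between the fingers and mallet below 0.1 N).
At the end, for the whole second after the job is handed in: The punch and the counter's plunger are both sprung up again (within 2 mm); the mallet stands on its rest, head within 20 mm of the middle of the pad, upright within 0.12 rad, handle along the rest within 0.15 rad, still and released; the bushings and the loupe are within 30 mm of where they were (all of step 4 and value of joint plunger below 0.002 m and distance of each of bushing_a, bushing_b, loupe from where it was at the start of the episode below 0.03 m); the robot touches nothing.
It fails at once if a loose bushing or the loupe is moved by more than 30 mm or is tipped over (distance of any of bushing_a, bushing_b, loupe from where it was at the start of the episode above 0.03 m or angle between any of bushing_a, bushing_b, loupe's own z axis and vertical above 0.5 rad).
It fails at once if the hand or fingers push on the stand with more than 5 N (contact force between any of the arm, the fingers and stand above 5 N).
It also fails if it takes over 51 s, if anything falls off the work surface, if the arm or the gripper's body presses on something with over 40 N, if the wrist force passes 120 N, or if a joint passes its speed limit or range.

## Working session

There is one attempt and no reset: what is moved stays moved. The work goes in short steps, Python scripts to look and compute and a tool call to move; the robot and the scene stay as the last step left them, time stands still between calls to the robot, and variables do not carry over. Pictures are saved under pics/ and viewed, at most 13 in all, crops included, and the job is handed in when it is done.

Besides the shell and the picture viewer there is one more tool, called after ">>>" in YAML: its name, and indented under it one key for each argument. servo_tool: Moves the arm, as the interface text tells. Its arguments: {"type":"object","properties":{"moves":{"type":"array"},"squeeze":{"type":"number"}},"required":["moves"]}

```bash
mkdir -p pics; ls; python3 - <<'E'
from workcell import bot
import cv2,numpy as np
for n in("scene","top"):
    im=bot.capture(n); cv2.imwrite(f"pics/{n}0.png",im[:,:,::-1]); print(n,bot.camera_params(n))
s=bot.read_state();print(s,bot.finger_overhang)
E
```

```text
pics
scene {'K': array([[468.06259821,   0.        , 315.23196838],
       [  0.        , 468.06259821, 196.65835922],
       [  0.        ,   0.        ,   1.        ]]), 'k1': -0.08136856119764367, 'eye': array([1459.56845785,   60.24751469,  657.14832637]), 'attitude': array([[ 0.04082149, -0.52702887,  0.84886641],
       [ 0.99880481, -0.00133174, -0.04885876],
       [ 0.02688045,  0.84984634,  0.52634461]])}
top {'K': array([[470.87073489,   0.        , 320.59216986],
       [  0.        , 470.87073489, 199.11001367],
       [  0.        ,   0.        ,   1.        ]]), 'k1': -0.038272233361509506, 'eye': array([ 518.70084628,  128.68721507, 1277.30317323]), 'attitude': array([[ 0.00231455,  0.99796477, -0.06372562],
       [-0.99988969,  0.00324456,  0.0144943 ],
       [ 0.01467156,  0.06368504,  0.9978622 ]])}
{'clock': 0.1, 'q': array([-1.45112774e+00,  3.59450896e-01,  1.51131951e+00, -2.70018044e-06,
        1.27252187e+00, -1.15081408e-01]), 'qvel': array([-0.00111756, -0.00092006, -0.00308303,  0.00020356,  0.00048105,
        0.00048657]), 'joint_torque': array([ 1.94356021e-04, -5.16353846e+01, -2.71406204e+01,  6.76985993e-02,
        2.76165933e-02, -2.33627696e-05]), 'tcp_pos': array([ 139.49156914, -582.95387642,  246.88474611]), 'tool_rot': array([[ 9.72572358e-01,  2.32600443e-01, -2.05469596e-04],
       [ 2.32600454e-01, -9.72570914e-01,  1.68716560e-03],
       [ 1.92601714e-04, -1.68868295e-03, -9.99998556e-01]]), 'ft_force': array([ 0.16855147, -0.16948878, -0.09437992]), 'moment': array([-0.00152884, -0.01670446, -0.02829766]), 'gripper_force': 0.0, 'gripper_width': 87.79723711731158} 25.0
```

View pics/scene0.png

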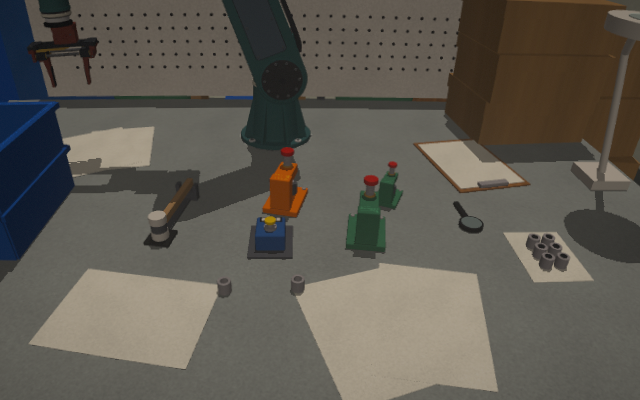

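View pics/top0.png

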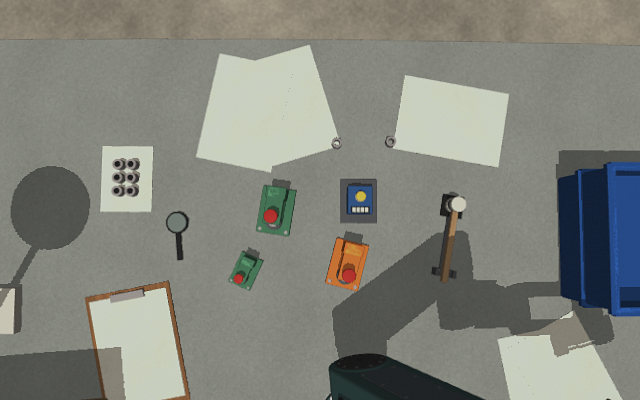

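The top view shows the mallet head at (457,204), with its handle running to (445,280). The large green stand's punch is at (270,215) and the plunger at (361,197). In the scene view these are at (158,217), (371,181) and (270,220). Next I'll segment and triangulate them.

```bash
cat > h.py <<'E'
import cv2,numpy as np
from workcell import bot
def ray(n,uv):
    c=bot.camera_params(n);K=c["K"]
    d=cv2.undistortPoints(np.array([[uv]],float),K,np.array([c["k1"],0,0,0,0.]))[0,0]
    v=c["attitude"]@np.array([d[0],-d[1],-1.]);return c["eye"],v/np.linalg.norm(v)
def plane(n,uv,z):
    e,v=ray(n,uv);return e+v*(z-e[2])/v[2]
def tri(a,b):
    (e1,v1),(e2,v2)=ray("scene",a),ray("top",b)
    t=np.linalg.lstsq(np.c_[v1,-v2],e2-e1,rcond=None)[0]
    p,q=e1+t[0]*v1,e2+t[1]*v2;return (p+q)/2,np.linalg.norm(p-q)
def blobs(m,amin=15):
    n,l,s,c=cv2.connectedComponentsWithStats(m.astype(np.uint8));return [(s[i].tolist(),c[i].round(1).tolist()) for i in range(1,n) if s[i][4]>=amin]
E
python3 - <<'E'
from h import *
I={n:cv2.imread(f"pics/{n}0.png") for n in("scene","top")}
roi={"scene":(100,140,440,310),"top":(160,120,480,300)}
for n,im in I.items():
    h=cv2.cvtColor(im,cv2.COLOR_BGR2HSV);H,S,V=h[...,0].astype(int),h[...,1],h[...,2]
    x0,y0,x1,y1=roi[n];R=np.zeros(H.shape,bool);R[y0:y1,x0:x1]=1
    print(n)
    for nm,m in dict(red=((H<4)|(H>174))&(S>150)&(V>90),yellow=(H>18)&(H<35)&(S>110)&(V>120),white=(S<60)&(V>150),wood=(H>5)&(H<25)&(S>50)&(S<160)&(V>60),green=(H>45)&(H<85)&(S>70),dark=(V<45)).items():
        print(nm,blobs(m&R))
a=cv2.resize(I["scene"][150:270,130:290],None,fx=4.9,fy=4.9,interpolation=2)
b=cv2.resize(I["top"][170:300,240:480],None,fx=3.3,fy=3.3,interpolation=2)
cv2.imwrite("pics/c1.png",a[:598]);cv2.imwrite("pics/c2.png",b)
E
```

```text
scene
red [([281, 147, 13, 7, 67], [286.8, 150.0]), ([389, 162, 8, 5, 30], [392.6, 163.8]), ([364, 175, 14, 8, 85], [370.8, 178.6])]
yellow [([265, 216, 11, 7, 61], [269.8, 219.2])]
white [([100, 140, 52, 27, 1304], [124.8, 152.3]), ([420, 143, 20, 23, 248], [432.4, 151.1]), ([149, 211, 16, 9, 111], [156.5, 214.9]), ([296, 263, 144, 47, 5202], [376.1, 290.2]), ([100, 271, 117, 39, 3722], [152.8, 293.0])]
wood [([413, 141, 27, 31, 214], [427.3, 151.6]), ([283, 162, 10, 5, 20], [287.4, 164.8]), ([292, 163, 6, 22, 25], [295.1, 173.2]), ([269, 173, 4, 18, 18], [269.5, 181.5]), ([163, 178, 30, 45, 303], [176.0, 198.5]), ([292, 190, 16, 28, 35], [301.0, 205.4]), ([364, 192, 11, 6, 35], [369.2, 195.1]), ([262, 195, 8, 18, 18], [264.4, 203.5])]
green [([346, 172, 56, 80, 2176], [371.8, 217.7])]
dark [([243, 140, 49, 9, 233], [268.2, 143.3]), ([292, 140, 16, 8, 32], [300.0, 143.3]), ([176, 182, 5, 7, 27], [178.1, 184.6]), ([144, 183, 56, 64, 606], [173.7, 219.9]), ([293, 185, 3, 10, 27], [293.9, 189.0]), ([254, 248, 29, 6, 68], [268.0, 251.6])]
top
red [([264, 210, 13, 13, 139], [270.1, 215.7
[... 177 characters left out ...]
3, 141.1]), ([392, 120, 88, 44, 3125], [440.0, 138.3]), ([452, 196, 15, 16, 176], [458.7, 203.8]), ([352, 208, 4, 4, 15], [353.6, 209.4]), ([160, 288, 8, 12, 79], [162.9, 293.9])]
wood [([440, 211, 19, 72, 527], [449.0, 246.8]), ([336, 237, 25, 7, 25], [348.0, 240.1]), ([336, 274, 8, 7, 15], [338.3, 277.9]), ([160, 281, 12, 19, 111], [166.2, 288.4]), ([329, 284, 18, 5, 18], [337.5, 286.0]), ([348, 285, 10, 7, 19], [353.4, 288.5])]
green [([256, 186, 40, 50, 1252], [276.7, 207.8]), ([229, 252, 34, 38, 625], [246.8, 268.9])]
dark [([440, 194, 15, 24, 138], [444.7, 205.4]), ([174, 212, 14, 48, 171], [179.9, 239.5]), ([458, 212, 4, 6, 18], [459.3, 214.5]), ([432, 267, 5, 8, 27], [433.6, 270.4])]
```

View pics/c1.png

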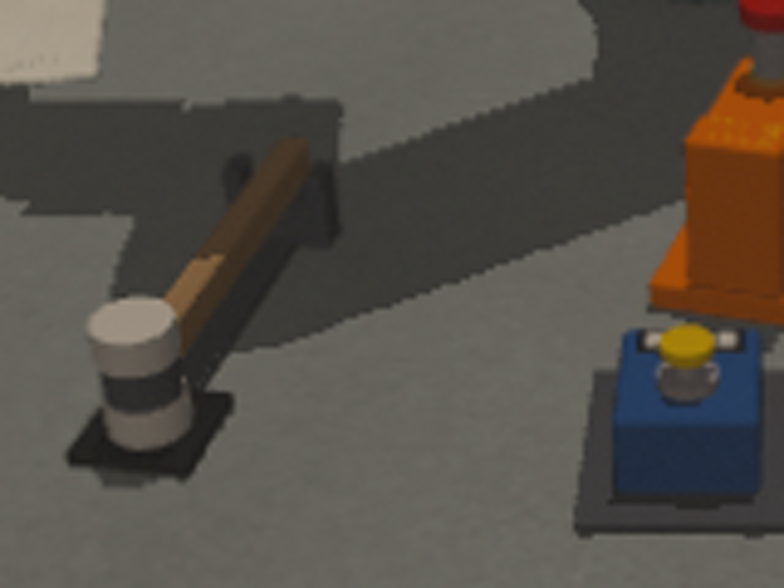

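View pics/c2.png

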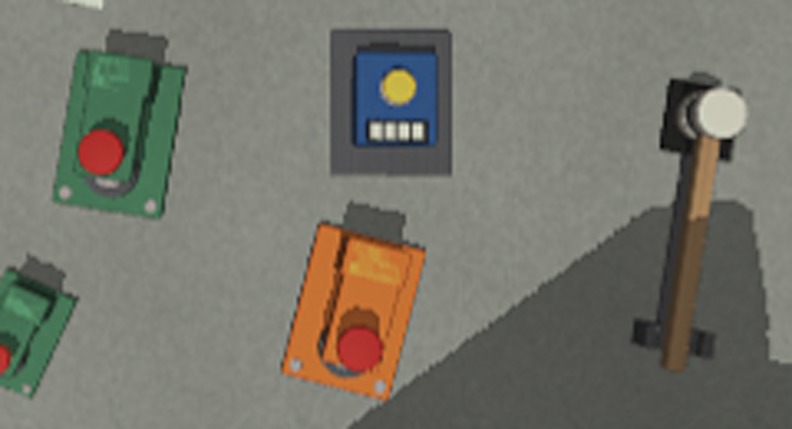

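The crops show the mallet's head face at scene (157.5,215.7) and top (458.5,204). The fork is at top (444,272). The column of the large green stand points up and slightly right in the top image, and the punch overhangs at (270,215.7).

```bash
python3 - <<'E'
from h import *
np.set_printoptions(precision=1,suppress=True)
for nm,a,b,z in(("head",(156.9,215.2),(458.6,203.9),68),("punch",(370.8,178.9),(270.1,215.9),144),("plunger",(269.8,219.2),(360.6,195.8),70),("bushA",(224,284),(390,141),28),("bushB",(298,281),(336.5,143),28)):
    print(nm,*tri(a,b),plane("scene",a,z),plane("top",b,z))
im=cv2.imread("pics/top0.png");h=cv2.cvtColor(im,cv2.COLOR_BGR2HSV);H,S,V=h[...,0],h[...,1],h[...,2]
m=(H>5)&(H<25)&(S>50)&(S<180)&(V>50)
for y in range(214,286,6):
    x=np.where(m[y,430:475])[0]+430;
    if len(x): print(y,x.min(),x.max(),plane("top",(x.min()-.5,y),49),plane("top",(x.max()+.5,y),49))
# scene far end of handle
h=cv2.cvtColor(cv2.imread("pics/scene0.png"),cv2.COLOR_BGR2HSV);H,S,V=h[...,0],h[...,1],h[...,2]
m=(H>5)&(H<25)&(S>50)&(S<180)&(V>40)
for y in range(176,200,3):
    x=np.where(m[y,155:215])[0]+155; print("scene",y,x.min() if len(x) else 0,x.max() if len(x) else 0)
for p in((188,178.5),): print(plane("scene",p,49),tri(p,(444.5,281.5)))
# pad corners (z8) in top crop px
for c in((672,78),(660,150),(732,160)): print("pad",plane("top",(240+c[0]/3.3,170+c[1]/3.3),8))
for c in((640,330),(705,345)): print("fork",plane("top",(240+c[0]/3.3,170+c[1]/3.3),44))
for c in((70,457),(188,478),(233,397)): print("padS",plane("scene",(130+c[0]/4.9,150+c[1]/4.9),8))
for c in((238,160),(325,175)): print("forkS",plane("scene",(130+c[0]/4.9,150+c[1]/4.9),44))
E
```

```text
head [ 584.5 -245.4   65.5] 3.7996146652431912 [ 588.8 -242.1   68. ] [ 584.7 -246.6   68. ]
punch [550.5 235.2 140.7] 2.6734039062924704 [556.3 235.4 144. ] [550.2 233.5 144. ]
plunger [604.8   9.3  68.5] 2.530518289527251 [607.1  10.7  70. ] [604.7   8.2  70. ]
bushA [757.7 -76.6  17.2] 1.9121064620664454 [769.6 -73.3  28. ] [755.7 -75.8  28. ]
bushB [751.2  69.7  18.6] 3.9537723207227184 [761.8  71.5  28. ] [749.4  68.2  28. ]
214 450 457 [ 559.  -227.9   49. ] [ 559.1 -249.2   49. ]
220 449 456 [ 543.3 -225.1   49. ] [ 543.3 -246.3   49. ]
226 448 455 [ 527.6 -222.2   49. ] [ 527.6 -243.4   49. ]
232 448 455 [ 511.9 -222.    49. ] [ 511.9 -243.2   49. ]
238 447 454 [ 496.2 -219.1   49. ] [ 496.2 -240.3   49. ]
244 446 453 [ 480.5 -216.3   49. ] [ 480.5 -237.4   49. ]
250 445 452 [ 464.9 -213.4   49. ] [ 464.9 -234.6   49. ]
256 444 451 [ 449.3 -210.6   49. ] [ 449.2 -231.7   49. ]
262 443 450 [ 433.7 -207.8   49. ] [ 433.6 -228.9   49. ]
268 442 449 [ 418.1 -205.    49. ] [ 418.1 -226.1   49. ]
274 441 448 [ 402.6 -202.2   49. ] [ 402.5 -223.2   49. ]
280 440 447 [ 387.  -199.4   49. ] [ 387.  -220.4   49. ]
scene 176 0 0
scene 179 186 192
scene 182 184 192
scene 185 181 192
scene 188 179 190
scene 191 177 188
scene 194 175 186
scene 197 173 184
[ 389.6 -212.4   49. ] (array([ 382.7, -213.9,   45. ]), np.float64(0.5561838577109677))
pad [ 615.8 -224.6    8. ]
pad [ 556.4 -213.8    8. ]
pad [ 548.3 -273.5    8. ]
fork [ 412.5 -186.3   44. ]
fork [ 400.6 -238.2   44. ]
padS [ 613.2 -274.     8. ]
padS [ 628.7 -216.     8. ]
padS [ 566.1 -208.3    8. ]
forkS [ 402.7 -235.    44. ]
forkS [ 418.2 -186.2   44. ]
```

```bash
cat >> h.py <<'E'
from scipy.spatial.transform import Rotation as Ro
def R(yaw):
    c,s=np.cos(yaw),np.sin(yaw);return np.array([[c,s,0],[s,-c,0],[0,0,-1.]])
def shift(*wps):
    "world (x,y,z,yaw) -> tool shift m and turn, from the pose now"
    s=bot.read_state();T=s["tool_rot"]
    print("t",round(s["clock"],2),"tcp",s["tcp_pos"].round(1),"yaw",round(np.arctan2(T[1,0],T[0,0]),3),"q",s["q"].round(2))
    for w in wps: print(w,(T.T@(np.array(w[:3])-s["tcp_pos"])/1000).round(4),Ro.from_matrix(T.T@R(w[3])).as_rotvec().round(3))
E
python3 -c "
from h import *
shift((350,-350,247,0.05),(527,-236,150,-.166))"
```

```text
t 0.1 tcp [ 139.5 -583.   246.9] yaw 0.235 q [-1.45  0.36  1.51 -0.    1.27 -0.12]
(350, -350, 247, 0.05) [ 2.589e-01 -1.776e-01  2.000e-04] [-0.002 -0.     0.185]
(527, -236, 150, -0.166) [ 0.4576 -0.2471  0.0974] [-0.002  0.     0.401]
```

>>> servo_tool:
  moves:
    - [0.045, -0.03, 0, 0, 0, 0.03, 1]
    - [0.1, -0.068, 0, 0, 0, 0.07, 1]
    - [0.155, -0.106, 0, 0, 0, 0.11, 1]
    - [0.207, -0.142, 0, 0, 0, 0.15, 1]
    - [0.259, -0.178, 0, 0, 0, 0.19, 1]
    - [0.31, -0.197, 0, 0, 0, 0.25, 1]
    - [0.365, -0.215, 0.02, 0, 0, 0.33, 1]
    - [0.415, -0.232, 0.05, 0, 0, 0.4, 1]
  squeeze: 30

```text
clock: 1.1
tcp_pos: [491.5, -260.3, 197.9]
tool_rot: [[0.986, -0.166, 0.002], [-0.166, -0.986, -0.002], [0.003, 0.001, -1.0]]
ft_force: [0.8, -0.5, -0.2]
gripper_width: 87.8
gripper_force: 0.0
```

```bash
python3 -c "
from h import *
shift((526.8,-235.6,110,-.166),(526.8,-235.6,44,-.166))"
```

```text
t 1.1 tcp [ 491.5 -260.3  197.9] yaw -0.167 q [-0.61  0.35  1.67  0.    1.13  1.13]
(526.8, -235.6, 110, -0.166) [ 0.0304 -0.0303  0.088 ] [ 0.001 -0.003 -0.001]
(526.8, -235.6, 44, -0.166) [ 0.0303 -0.0304  0.154 ] [ 0.001 -0.003 -0.001]
```

>>> servo_tool:
  moves:
    - [0.015, -0.015, 0.03, 0, 0, 0, 1]
    - [0.03, -0.03, 0.06, 0, 0, 0, 1]
    - [0.03, -0.03, 0.08, 0, 0, 0, 1]
    - [0.03, -0.03, 0.1, 0, 0, 0, 1]
    - [0.03, -0.03, 0.12, 0, 0, 0, 1]
    - [0.03, -0.03, 0.14, 0, 0, 0, 1]
    - [0.03, -0.03, 0.153, 0, 0, 0, 1]
    - [0.03, -0.03, 0.153, 0, 0, 0, 1]

```text
clock: 2.1
tcp_pos: [523.0, -236.2, 43.7]
tool_rot: [[0.986, -0.164, -0.002], [-0.164, -0.986, 0.001], [-0.002, -0.001, -1.0]]
ft_force: [0.5, 0.0, -0.1]
gripper_width: 87.9
gripper_force: 0.0
```

```bash
python3 - <<'E'
from h import *
shift((526.8,-235.6,44,-.166))
a=bot.capture("scene")[140:280,90:290];b=bot.capture("top")[170:310,380:520]
a=cv2.resize(a,(600,420));b=cv2.resize(b,(500,500))[:420]
c=np.hstack([cv2.resize(a,(450,315)),cv2.resize(b,(345,315))]);cv2.imwrite("pics/g1.png",c[:,:,::-1])
E
```

```text
t 2.1 tcp [ 523.  -236.2   43.7] yaw -0.165 q [-0.54  0.58  1.75  0.    0.82  1.19]
(526.8, -235.6, 44, -0.166) [ 0.0036 -0.0012 -0.0003] [-0.001  0.002  0.001]
```

View pics/g1.png

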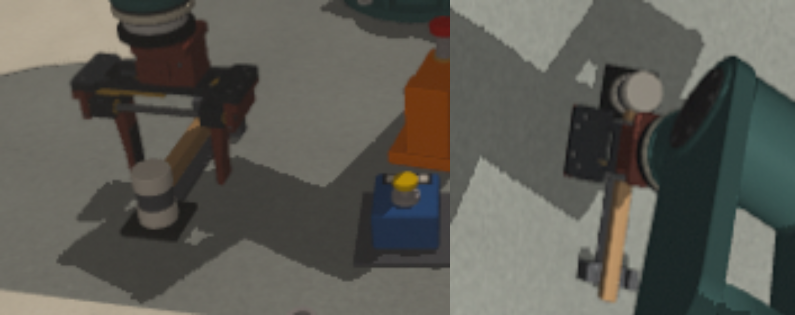

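The fingers straddle the handle just behind the head, so I'll close and lift.

>>> servo_tool:
  moves:
    - [0, 0, 0, 0, 0, 0, 0]
    - [0, 0, 0, 0, 0, 0, 0]
    - [0, 0, 0, 0, 0, 0, 0]
    - [0, 0, 0, 0, 0, 0, 0]
    - [0, 0, 0, 0, 0, 0, 0]
    - [0, 0, 0, 0, 0, 0, 0]
    - [0, 0, 0, 0, 0, 0, 0]
    - [0, 0, 0, 0, 0, 0, 0]
  squeeze: 45

```text
clock: 3.2
tcp_pos: [523.7, -236.6, 44.6]
tool_rot: [[0.986, -0.164, -0.0], [-0.164, -0.986, 0.0], [-0.0, -0.0, -1.0]]
ft_force: [-0.2, 1.0, 0.2]
gripper_width: 15.7
gripper_force: 45.0
```

```bash
python3 -c "
from h import *
shift((523,-236,180,-.165),(490,243,220,-.165))"
```

```text
t 3.2 tcp [ 523.7 -236.6   44.6] yaw -0.165 q [-0.54  0.57  1.75  0.    0.82  1.19]
(523, -236, 180, -0.165) [-0.0008 -0.0005 -0.1354] [-0.  0. -0.]
(490, 243, 220, -0.165) [-0.1121 -0.4676 -0.1753] [-0.  0. -0.]
```

>>> servo_tool:
  moves:
    - [0, 0, -0.02, 0, 0, 0, 0]
    - [0, 0, -0.05, 0, 0, 0, 0]
    - [0, 0, -0.09, 0, 0, 0, 0]
    - [0, 0, -0.13, 0, 0, 0, 0]
    - [0, 0, -0.17, 0, 0, 0, 0]
    - [-0.006, -0.025, -0.19, 0, 0, 0, 0]
    - [-0.017, -0.07, -0.195, 0, 0, 0, 0]
    - [-0.028, -0.12, -0.195, 0, 0, 0, 0]

```text
clock: 4.2
tcp_pos: [515.8, -112.9, 240.1]
tool_rot: [[0.986, -0.166, 0.001], [-0.166, -0.986, -0.0], [0.001, 0.0, -1.0]]
ft_force: [0.8, 0.9, -1.6]
gripper_width: 15.5
gripper_force: 45.0
```

```bash
python3 - <<'E'
from h import *
s=bot.read_state();print(s["gripper_width"],s["gripper_force"],s["ft_force"])
yaw=-.165;P=np.array([551,234.5]);t=P-62.9*np.array([np.cos(yaw),np.sin(yaw)])
shift((t[0],t[1],240,yaw))
E
```

```text
15.536716888039088 44.995102286338806 [ 0.75362438  0.93295162 -1.61478326]
t 4.2 tcp [ 515.8 -112.9  240.1] yaw -0.167 q [-0.35  0.26  1.67  0.    1.2   1.39]
(np.float64(488.9542854487147), np.float64(244.83147161930125), 240, -0.165) [-0.0858 -0.3484  0.    ] [ 0.    -0.001 -0.002]
```

>>> servo_tool:
  moves:
    - [-0.012, -0.05, 0, 0, 0, 0, 0]
    - [-0.025, -0.1, 0, 0, 0, 0, 0]
    - [-0.038, -0.155, 0, 0, 0, 0, 0]
    - [-0.052, -0.21, 0, 0, 0, 0, 0]
    - [-0.065, -0.265, 0, 0, 0, 0, 0]
    - [-0.077, -0.315, 0, 0, 0, 0, 0]
    - [-0.085, -0.348, 0, 0, 0, 0, 0]
    - [-0.085, -0.348, 0.02, 0, 0, 0, 0]

```text
clock: 5.2
tcp_pos: [489.8, 246.5, 220.5]
tool_rot: [[0.987, -0.161, 0.003], [-0.161, -0.987, 0.002], [0.003, -0.002, -1.0]]
ft_force: [0.4, -0.6, -1.3]
gripper_width: 16.0
gripper_force: 45.0
```

```bash
python3 - <<'E'
from h import *
s=bot.read_state();print(s["gripper_width"],s["gripper_force"],s["ft_force"])
shift((489,244.8,205,-.165),(489,244.8,159,-.165))
A=bot.capture("scene");B=bot.capture("top")
a=cv2.resize(A[100:270,290:450],None,fx=2.5,fy=2.5);b=cv2.resize(B[150:320,200:360],None,fx=2.5,fy=2.5)
cv2.imwrite("pics/s1.png",np.hstack([a,b])[:,:,::-1])
E
```

```text
15.951576842826984 44.99618053436279 [ 0.36553614 -0.63828298 -1.26040716]
t 5.2 tcp [489.8 246.5 220.5] yaw -0.162 q [0.34 0.31 1.66 0.   1.17 2.07]
(489, 244.8, 205, -0.165) [-0.0005  0.0018  0.0155] [-0.002 -0.003  0.003]
(489, 244.8, 159, -0.165) [-0.0007  0.0019  0.0615] [-0.002 -0.003  0.003]
```

View pics/s1.png

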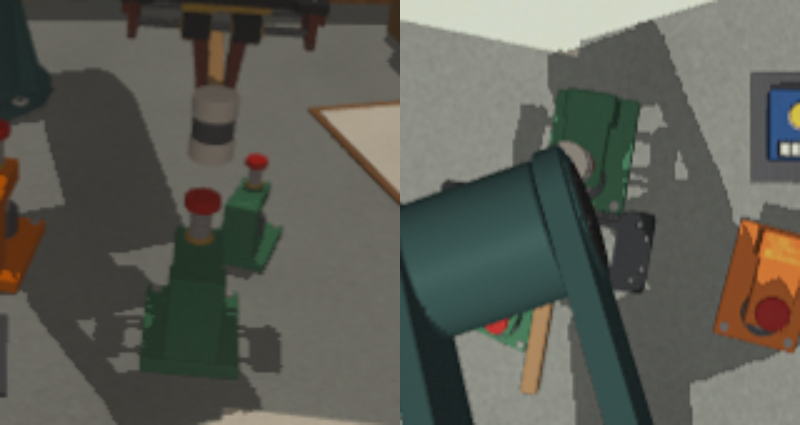

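The mallet head hangs over the red punch, at scene (375,150) against (371,181). I'll check the lateral offset and whether the handle tail clears the small stand.

```bash
python3 - <<'E'
from h import *
np.set_printoptions(precision=1,suppress=True)
print("small",tri((392.6,163.8),(238,278.3)))
im=cv2.imread("pics/s1.png")
h=cv2.cvtColor(im,cv2.COLOR_BGR2HSV);H,S,V=h[...,0],h[...,1],h[...,2]
m=np.zeros(H.shape,bool);m[80:170,170:260]=((S<50)&(V>75))[80:170,170:260]
b=blobs(m,100);print(b)
for y in (100,110,145,150,155):
    x=np.where(m[y])[0];print(y,x.min(),x.max())
s=bot.read_state();yaw=-.162;p=s["tcp_pos"];hd=p+np.array([62.9*np.cos(yaw),62.9*np.sin(yaw),0])
def proj(n,P):
    c=bot.camera_params(n);q=c["attitude"].T@(P-c["eye"]);return cv2.projectPoints(np.array([[q[0],-q[1],-q[2]]]),np.zeros(3),np.zeros(3),c["K"],np.array([c["k1"],0,0,0,0.]))[0].ravel()
for dz in(-36.6,23.4):
    u=proj("scene",hd+[0,0,dz]);print(hd,dz,u,(u-[290,100])*2.5, (proj("top",hd+[0,0,dz])-[200,150])*2.5+[400,0])
E
```

```text
small (array([396.6, 317.7,  98.4]), np.float64(3.2167534029072486))
[([170, 80, 90, 90, 6605], [213.3, 124.0])]
100 170 259
110 170 259
145 170 259
150 170 259
155 170 245
[549.3 233.5 217.6] -36.6 [371.  162.7] [202.4 156.8] [571.6 164.6]
[549.3 233.5 217.6] 23.4 [373.4 137.9] [208.6  94.7] [565.1 162.7]
```

>>> servo_tool:
  moves:
    - [0, 0.001, 0, 0, 0, 0, 0]
    - [0, 0.001, 0, 0, 0, 0, 0]
    - [0, 0.001, 0, 0, 0, 0, 0]
    - [0, 0.001, 0, 0, 0, 0, 0]
    - [0, 0.001, 0, 0, 0, 0, 0]
    - [0, 0.001, 0, 0, 0, 0, 0]
    - [0, 0.001, 0, 0, 0, 0, 0]
    - [0, 0.001, 0, 0, 0, 0, 0]

```text
clock: 6.3
tcp_pos: [489.1, 242.6, 219.7]
tool_rot: [[0.986, -0.164, -0.0], [-0.164, -0.986, 0.0], [-0.0, -0.0, -1.0]]
ft_force: [-0.0, 0.3, -1.3]
gripper_width: 16.0
gripper_force: 45.0
```

```bash
cat >> h.py <<'E'
def proj(n,P):
    c=bot.camera_params(n);q=c["attitude"].T@(np.array(P)-c["eye"]);return cv2.projectPoints(np.array([[q[0],-q[1],-q[2]]]),np.zeros(3),np.zeros(3),c["K"],np.array([c["k1"],0,0,0,0.]))[0].ravel()
E
python3 - <<'E'
from h import *
np.set_printoptions(precision=1,suppress=True)
A=bot.capture("scene")[:,:,::-1];B=bot.capture("top")[:,:,::-1]
cv2.imwrite("pics/A.png",A);cv2.imwrite("pics/B.png",B)
shift((489,244.8,205,-.165))
s=bot.read_state();T=s["tool_rot"];hd=s["tcp_pos"]+T@[62.9,0,0]
print("expect",hd,proj("scene",hd+[0,0,-36.6]),proj("scene",hd+[0,0,23.4]))
h=cv2.cvtColor(A,cv2.COLOR_BGR2HSV);H,S,V=h[...,0].astype(int),h[...,1],h[...,2]
for y in range(130,172,2): print(y,' '.join(f"{int(V[y,x])}/{int(S[y,x])}" for x in range(360,392,2)))
m=((H<4)|(H>174))&(S>150)&(V>60);print(blobs(m))
g=np.zeros_like(m);h=cv2.cvtColor(B,cv2.COLOR_BGR2HSV);H,S,V=h[...,0],h[...,1],h[...,2]
g=(H>5)&(H<25)&(S>50)&(S<180)&(V>50)
for y in range(274,310,5):
    x=np.where(g[y,235:275])[0]+235
    if len(x): print(y,x.min(),x.max(),plane("top",(x.max()+.5,y),s["tcp_pos"][2]+5))
E
```

```text
t 6.4 tcp [489.1 242.6 219.7] yaw -0.165 q [0.3 0.3 1.7 0.  1.2 2.1]
(489, 244.8, 205, -0.165) [-0. -0.  0.] [-0.  0. -0.]
expect [551.1 232.2 219.7] [370.6 162.3] [373.1 137.4]
130 107/24 107/24 108/21 70/66 56/127 50/102 95/126 129/132 126/134 54/52 55/121 57/121 102/25 105/22 105/24 104/25
132 108/21 108/21 108/24 75/48 56/118 48/96 74/121 74/117 95/123 43/77 57/121 66/81 106/24 106/24 105/19 105/24
134 105/22 107/21 107/21 79/45 66/81 76/50 86/56 84/52 82/68 56/73 57/116 83/43 106/24 105/19 106/22 105/22
136 107/24 106/22 107/21 93/38 90/40 90/40 91/39 91/42 91/42 90/40 85/45 95/32 106/22 107/21 107/21 106/24
138 107/21 106/22 101/25 89/40 91/39 92/42 91/42 90/40 91/42 91/42 90/40 91/42 102/23 106/22 105/22 106/24
140 106/22 105/22 98/23 83/40 94/38 94/41 91/39 93/41 92/42 90/40 93/41 94/41 102/23 105/22 105/24 105/19
142 103/20 104/22 97/26 84/39 93/41 98/42 102/40 103/42 103/40 104/42 99/41 91/39 104/22 105/24 105/22 105/24
144 102/20 103/22 94/27 87/41 95/40 99/41 102/40 103/40 103/42 101/40 98/42 89/40 105/24 106/24 105/24 106/24
146 104/22 105/22 99/23 88/41 95/40 100/41 102
[... 1030 characters left out ...]
128/205
166 105/22 105/22 106/24 104/22 106/24 101/30 100/33 101/33 102/28 103/22 106/22 106/22 106/24 105/24 95/48 84/182
168 105/22 105/22 106/22 104/22 105/24 105/22 105/22 106/22 106/22 104/20 105/22 105/22 106/22 107/21 105/19 71/43
170 104/22 106/24 105/22 106/24 105/22 104/22 104/22 106/22 105/22 104/22 105/22 105/22 104/22 105/24 97/24 70/29
[([281, 147, 12, 9, 90], [286.7, 151.4]), ([389, 162, 8, 6, 38], [392.4, 164.3]), ([364, 176, 14, 10, 115], [370.6, 180.3])]
274 254 261 [419.1 244.  224.7]
279 253 260 [408.1 246.2 224.7]
284 252 259 [397.1 248.3 224.7]
289 251 258 [386.1 250.4 224.7]
294 250 257 [375.1 252.5 224.7]
299 249 256 [364.1 254.6 224.7]
304 248 255 [353.2 256.7 224.7]
```

>>> servo_tool:
  moves:
    - [0, -0.002, 0, 0, 0, 0, 0]
    - [0, -0.002, 0.008, 0, 0, 0, 0]
    - [0, -0.002, 0.022, 0, 0, 0, 0]
    - [0, -0.002, 0.038, 0, 0, 0, 0]
    - [0, -0.002, 0.055, 0, 0, 0, 0]
    - [0, -0.002, 0.061, 0, 0, 0, 0]
    - [0, -0.002, 0.061, 0, 0, 0, 0]
    - [0, -0.002, 0.061, 0, 0, 0, 0]
  squeeze: 60

```text
clock: 7.4
tcp_pos: [488.5, 244.5, 158.3]
tool_rot: [[0.986, -0.164, -0.002], [-0.164, -0.986, -0.0], [-0.002, 0.0, -1.0]]
ft_force: [-4.3, 0.5, 3.4]
gripper_width: 15.4
gripper_force: 60.0
```

```bash
python3 - <<'E'
from h import *
A=bot.capture("scene")[:,:,::-1]
h=cv2.cvtColor(A,cv2.COLOR_BGR2HSV);H,S,V=h[...,0].astype(int),h[...,1],h[...,2]
m=((H<4)|(H>174))&(S>150)&(V>60);print(blobs(m)); s=bot.read_state();print(s["ft_force"],s["tcp_pos"],s["clock"])
print("red underside expected: up",proj("scene",(568,234,132)),"down",proj("scene",(568,234,112)))
cv2.imwrite("pics/st.png",cv2.resize(A[120:230,310:430],None,fx=4,fy=4))
E
```

```text
[([281, 147, 12, 9, 90], [286.7, 151.4]), ([389, 162, 8, 6, 38], [392.4, 164.3]), ([363, 188, 14, 5, 38], [369.3, 190.6])]
[-1.942482    0.90827515  3.73135606] [488.69003368 244.50415645 158.32606304] 7.45
red underside expected: up [370.44794758 186.17666288] down [369.66052376 193.83303603]
```

View pics/st.png

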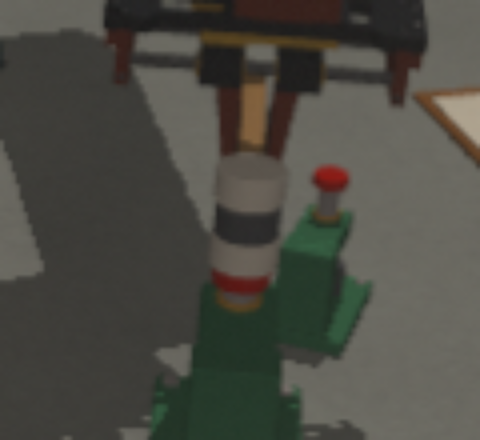

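The punch looks nearly seated: the red edge is at row 193 against an expected 193.8, and the force is about 5 N. I'll press a little further until the force shows the stop.

>>> servo_tool:
  moves:
    - [0, 0, 0.001, 0, 0, 0, 0]
    - [0, 0, 0.002, 0, 0, 0, 0]
    - [0, 0, 0.003, 0, 0, 0, 0]
    - [0, 0, 0.004, 0, 0, 0, 0]
    - [0, 0, 0.004, 0, 0, 0, 0]
    - [0, 0, 0.004, 0, 0, 0, 0]
    - [0, 0, 0.004, 0, 0, 0, 0]
    - [0, 0, 0.004, 0, 0, 0, 0]

```text
clock: 8.45
tcp_pos: [488.3, 244.7, 155.9]
tool_rot: [[0.986, -0.164, -0.001], [-0.164, -0.986, 0.0], [-0.001, -0.0, -1.0]]
ft_force: [-10.1, 1.0, 17.7]
gripper_width: 15.7
gripper_force: 60.0
```

```bash
python3 - <<'E'
from h import *
A=bot.capture("scene")[:,:,::-1]
h=cv2.cvtColor(A,cv2.COLOR_BGR2HSV);H,S,V=h[...,0].astype(int),h[...,1],h[...,2]
m=((H<4)|(H>174))&(S>150)&(V>60);print(blobs(m)[-1]); s=bot.read_state();print(s["ft_force"],s["moment"],s["tcp_pos"],s["clock"])
cv2.imwrite("pics/st2.png",A)
E
```

```text
([363, 188, 14, 6, 45], [369.6, 190.6])
[-9.37736987  0.3953478  17.22602289] [-0.07072102  1.00155464 -0.08567107] [488.27278155 244.70922454 155.89230122] 8.5
```

>>> servo_tool:
  moves:
    - [0, 0, -0.015, 0, 0, 0, 0]
    - [0, 0, -0.04, 0, 0, 0, 0]
    - [0, 0, -0.07, 0, 0, 0, 0]
    - [0, 0, -0.084, 0, 0, 0, 0]
    - [0, 0, -0.084, 0, 0, 0, 0]
    - [0, 0, -0.084, 0, 0, 0, 0]
    - [0, 0, -0.084, 0, 0, 0, 0]
    - [0, 0, -0.084, 0, 0, 0, 0]

```text
clock: 9.5
tcp_pos: [489.0, 244.4, 237.9]
tool_rot: [[0.986, -0.164, -0.001], [-0.164, -0.986, -0.0], [-0.001, 0.001, -1.0]]
ft_force: [-1.2, 0.2, -1.9]
gripper_width: 15.8
gripper_force: 60.0
```

```bash
python3 - <<'E'
from h import *
np.set_printoptions(precision=1,suppress=True)
A=bot.capture("scene")[:,:,::-1].copy();B=bot.capture("top")[:,:,::-1].copy()
s=bot.read_state();T=s["tool_rot"];p=s["tcp_pos"];print(p,s["clock"],s["ft_force"])
h=cv2.cvtColor(A,cv2.COLOR_BGR2HSV);H,S,V=h[...,0].astype(int),h[...,1],h[...,2]
print(blobs(((H<4)|(H>174))&(S>150)&(V>60)))
# head rows: dark band and bottom edge
for th in(0,.075,.15):
    Rt=T@Ro.from_rotvec([0,-th,0]).as_matrix()
    f=lambda x,z:p+T@[0,0,6]+Rt@np.array([x,0,-z])
    print(th,"lowc",proj("scene",f(62.9,-30)),"topc",proj("scene",f(62.9,30)),"lowfront",proj("scene",f(82.9,-30)),"topback",proj("scene",f(42.9,30)),"tail top",proj("top",f(-144,11)), f(-144,0))
im=cv2.imread("pics/A.png")
for nm,I,t in(("before",im,219.7),("now",A,p[2])):
    print(nm,[int(v) for v in I[120:180,372,1]])
h=cv2.cvtColor(B,cv2.COLOR_BGR2HSV);H,S,V=h[...,0],h[...,1],h[...,2]
g=(H>5)&(H<25)&(S>50)&(S<180)&(V>50);g[:,:200]=0;g[:,300:]=0;g[:255]=0
print([b for b in blobs(g) if b[0][4]>60])
a=cv2.resize(A[90:240,310:430],None,fx=3.9,fy=3.9);b=cv2.resize(B[200:320,220:280],None,fx=4.87,fy=4.87)
cv2.imwrite("pics/up.png",np.hstack([a,b[:a.shape[0]]]))
E
```

```text
[489.2 244.5 238.2] 9.6 [-0.6 -1.6 -1.3]
[([281, 147, 12, 9, 90], [286.7, 151.4]), ([389, 162, 8, 6, 39], [392.3, 164.2]), ([364, 176, 14, 10, 115], [370.5, 180.3])]
0 lowc [372.2 154.5] topc [374.8 129.2] lowfront [372.1 158.7] topback [374.9 125.5] tail top [249.2 308.1] [347.2 268.1 232.4]
0.075 lowc [372.1 155.9] topc [374.5 131.6] lowfront [371.8 160.7] topback [374.8 127.3] tail top [248.6 308.4] [347.6 268.1 243.1]
0.15 lowc [371.9 157.2] topc [374.3 134.1] lowfront [371.6 162.5] topback [374.6 129.1] tail top [248.  308.3] [348.8 267.9 253.9]
before [84, 78, 79, 82, 81, 86, 89, 90, 92, 94, 73, 57, 57, 58, 77, 84, 84, 84, 85, 86, 85, 92, 95, 94, 95, 95, 95, 95, 95, 77, 52, 44, 43, 44, 43, 44, 43, 43, 85, 95, 97, 95, 95, 96, 96, 95, 95, 102, 103, 102, 102, 103, 104, 104, 104, 57, 26, 27, 27, 26]
now [49, 52, 52, 45, 57, 76, 82, 83, 82, 86, 91, 93, 94, 94, 93, 94, 94, 95, 79, 55, 44, 44, 45, 43, 45, 44, 44, 51, 88, 96, 95, 96, 96, 95, 96, 97, 99, 103, 105, 105, 105, 104, 105, 104, 104, 104, 103, 102, 104, 103, 103, 103, 103, 104, 104, 57, 27, 25, 25, 24]
[([247, 272, 13, 36, 275], [253.0, 289.8])]Traceback (most recent call last):
  File "<stdin>", line 19, in <module>
    return _nx.concatenate(arrs, 1, dtype=dtype, casting=casting)
           ~~~~~~~~~~~~~~~^^^^^^^^^^^^^^^^^^^^^^^^^^^^^^^^^^^^^^^
ValueError: all the input array dimensions except for the concatenation axis must match exactly, but along dimension 0, the array at index 0 has size 585 and the array at index 1 has size 584
```

The punch is back up (red blob at rows 176–186) and the mallet is still held, with its head pitched up about 0.08 rad in the grip. I'll carry it back and tilt the tool by -0.08 about y to compensate.

```bash
python3 -c "
from h import *
shift((523.7,-236.6,238,-.165),(523.7,-236.6,110,-.165))"
```

```text
t 9.6 tcp [489.2 244.5 238.2] yaw -0.165 q [0.34 0.29 1.64 0.   1.21 2.07]
(523.7, -236.6, 238, -0.165) [1.131e-01 4.689e-01 3.000e-04] [ 0.     0.001 -0.   ]
(523.7, -236.6, 110, -0.165) [0.1132 0.4688 0.1283] [ 0.     0.001 -0.   ]
```

>>> servo_tool:
  moves:
    - [0.01, 0.04, 0, 0, -0.02, 0, 0]
    - [0.023, 0.095, 0, 0, -0.04, 0, 0]
    - [0.037, 0.155, 0, 0, -0.06, 0, 0]
    - [0.052, 0.215, 0, 0, -0.08, 0, 0]
    - [0.066, 0.275, 0, 0, -0.08, 0, 0]
    - [0.081, 0.335, 0, 0, -0.08, 0, 0]
    - [0.095, 0.395, 0, 0, -0.08, 0, 0]
    - [0.107, 0.445, 0, 0, -0.08, 0, 0]

```text
clock: 10.6
tcp_pos: [521.8, -214.6, 238.6]
tool_rot: [[0.983, -0.165, -0.078], [-0.165, -0.986, 0.013], [-0.079, 0.0, -0.997]]
ft_force: [1.4, 1.2, -1.1]
gripper_width: 15.9
gripper_force: 60.0
```

```bash
python3 -c "
from h import *
shift((523.7,-236.6,110,-.165),(523.7,-236.6,70,-.165))"
```

```text
t 10.6 tcp [ 521.8 -214.6  238.6] yaw -0.166 q [-0.5   0.36  1.54 -0.03  1.32  1.25]
(523.7, -236.6, 110, -0.165) [0.0158 0.0214 0.1278] [ 0.     0.08  -0.001]
(523.7, -236.6, 70, -0.165) [0.0189 0.0214 0.1677] [ 0.     0.08  -0.001]
```

>>> servo_tool:
  moves:
    - [0.005, 0.01, 0.02, 0, 0, 0, 0]
    - [0.01, 0.021, 0.06, 0, 0, 0, 0]
    - [0.014, 0.021, 0.1, 0, 0, 0, 0]
    - [0.016, 0.021, 0.128, 0, 0, 0, 0]
    - [0.018, 0.021, 0.15, 0, 0, 0, 0]
    - [0.018, 0.021, 0.157, 0, 0, 0, 0]
    - [0.018, 0.021, 0.157, 0, 0, 0, 0]
    - [0.018, 0.021, 0.157, 0, 0, 0, 0]

```text
clock: 11.6
tcp_pos: [524.4, -234.0, 81.7]
tool_rot: [[0.983, -0.164, -0.077], [-0.164, -0.986, 0.012], [-0.078, 0.001, -0.997]]
ft_force: [-0.5, -0.2, -1.8]
gripper_width: 15.7
gripper_force: 60.0
```

```bash
python3 - <<'E'
from h import *
shift((523.7,-236.6,46,-.165))
A=bot.capture("scene")[:,:,::-1].copy();B=bot.capture("top")[:,:,::-1].copy()
a=cv2.resize(A[150:260,110:230],None,fx=4,fy=4);b=cv2.resize(B[180:290,410:490],None,fx=4,fy=4)
cv2.imwrite("pics/up.png",np.hstack([a,b]))
E
```

```text
t 11.6 tcp [ 524.4 -234.    81.7] yaw -0.165 q [-0.52  0.55  1.67 -0.03  1.    1.23]
(523.7, -236.6, 46, -0.165) [0.0025 0.0026 0.0357] [ 0.001  0.078 -0.   ]
```

View pics/up.png

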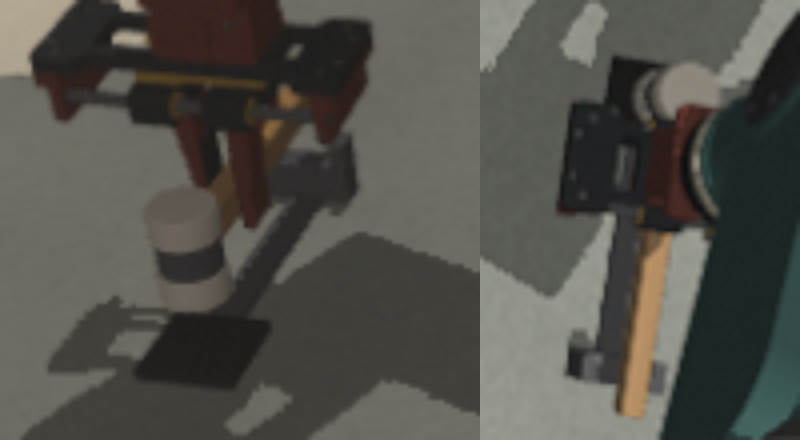

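The mallet looks level and is above the pad and fork. I'll lower it the remaining ~36 mm.

>>> servo_tool:
  moves:
    - [0.001, 0.0025, 0.006, 0, 0, 0, 0]
    - [0.001, 0.0025, 0.012, 0, 0, 0, 0]
    - [0.0015, 0.0025, 0.018, 0, 0, 0, 0]
    - [0.002, 0.0025, 0.024, 0, 0, 0, 0]
    - [0.0025, 0.0025, 0.029, 0, 0, 0, 0]
    - [0.0025, 0.0025, 0.033, 0, 0, 0, 0]
    - [0.0025, 0.0025, 0.036, 0, 0, 0, 0]
    - [0.0025, 0.0025, 0.036, 0, 0, 0, 0]

```text
clock: 12.7
tcp_pos: [522.8, -236.0, 44.8]
tool_rot: [[0.983, -0.164, -0.079], [-0.164, -0.986, 0.013], [-0.08, -0.0, -0.997]]
ft_force: [-0.7, 1.5, 0.1]
gripper_width: 15.2
gripper_force: 60.0
```

```bash
python3 - <<'E'
from h import *
shift((523.7,-236.6,44.6,-.165)); s=bot.read_state();print(s["ft_force"],s["moment"])
A=bot.capture("scene")[:,:,::-1].copy()
I=cv2.imread("pics/scene0.png")
a=cv2.resize(A[150:260,110:230],None,fx=3.3,fy=3.3);b=cv2.resize(I[150:260,110:230],None,fx=3.3,fy=3.3)
cv2.imwrite("pics/pl.png",np.hstack([a,b]))
E
```

```text
t 12.7 tcp [ 522.8 -236.    44.8] yaw -0.165 q [-0.53  0.6   1.69 -0.04  0.93  1.23]
(523.7, -236.6, 44.6, -0.165) [0.001  0.0005 0.0001] [-0.    0.08 -0.  ]
[-0.70043039  1.51310154  0.09408261] [ 0.09820106  0.00454792 -0.01721692]
```

View pics/pl.png

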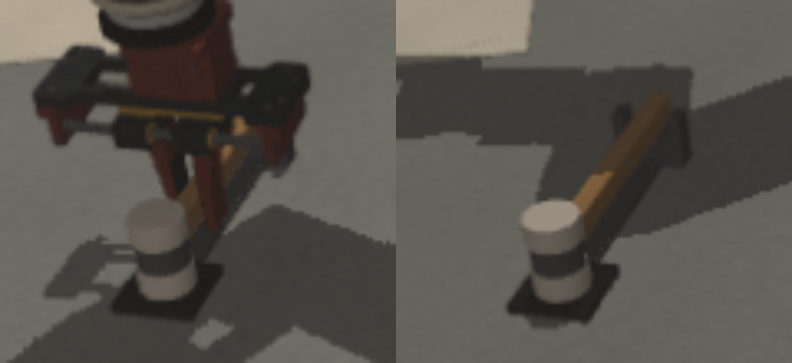

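It sits as it did at the start and touches lightly, so I'll release and retreat straight up.

>>> servo_tool:
  moves:
    - [0, 0, 0, 0, 0, 0, 0.3]
    - [0, 0, 0, 0, 0, 0, 0.6]
    - [0, 0, 0, 0, 0, 0, 0.7]
    - [0, 0, 0, 0, 0, 0, 0.7]
    - [0, 0, 0, 0, 0, 0, 0.7]
    - [0, 0, -0.02, 0, 0, 0, 0.7]
    - [0, 0, -0.06, 0, 0, 0, 0.7]
    - [0, 0, -0.11, 0, 0, 0, 0.7]
  squeeze: 20

```text
clock: 13.75
tcp_pos: [530.7, -237.0, 154.5]
tool_rot: [[0.983, -0.165, -0.081], [-0.164, -0.986, 0.015], [-0.082, -0.001, -0.997]]
ft_force: [0.3, -0.2, -0.4]
gripper_width: 61.3
gripper_force: 0.0
```

```bash
python3 - <<'E'
from h import *
# plunger: better circle estimate, bias-corrected x,y; tool yaw 0
shift((604.8,8.5,200,0),(604.8,8.5,105,0))
A=bot.capture("scene")[:,:,::-1].copy()
h=cv2.cvtColor(A,cv2.COLOR_BGR2HSV);S,V=h[...,1],h[...,2]
m=np.zeros(S.shape,bool);m[205:235,145:172]=((S<60)&(V>85))[205:235,145:172]
for y in(210,213,216,219): x=np.where(m[y])[0];print(y,x.min() if len(x) else 0,x.max() if len(x) else 0)
I=cv2.imread("pics/scene0.png");print(I[206:245,157,1].tolist());print(A[206:245,157,1].tolist())
cv2.imwrite("pics/rel.png",np.hstack([cv2.resize(A[150:260,110:290],None,fx=4,fy=4)]))
E
```

```text
t 13.75 tcp [ 530.7 -237.   154.5] yaw -0.165 q [-0.52  0.47  1.59 -0.03  1.16  1.23]
(604.8, 8.5, 200, 0) [ 0.0288 -0.2544 -0.0478] [-0.008  0.082 -0.165]
(604.8, 8.5, 105, 0) [ 0.0367 -0.2543  0.0469] [-0.008  0.082 -0.165]
210 145 163
213 145 165
216 145 164
219 145 164
[61, 61, 60, 60, 97, 142, 142, 143, 143, 143, 143, 143, 143, 141, 98, 92, 92, 91, 92, 91, 86, 52, 44, 45, 45, 45, 44, 46, 67, 94, 93, 94, 93, 93, 91, 75, 30, 32, 30]
[111, 109, 108, 108, 90, 86, 87, 87, 88, 88, 88, 89, 90, 99, 99, 99, 98, 98, 98, 96, 79, 46, 46, 48, 46, 46, 46, 60, 93, 99, 99, 98, 99, 99, 88, 38, 30, 30, 31]
```

View pics/rel.png

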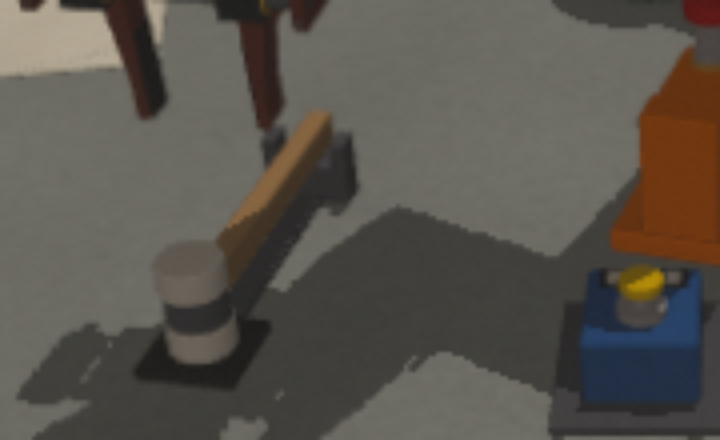

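The mallet stands seated on the pad and fork. Next I'll move over the plunger with the fingers shut.

>>> servo_tool:
  moves:
    - [0.001, -0.005, -0.03, 0, 0.02, -0.02, 0.5]
    - [0.008, -0.06, -0.047, -0.003, 0.04, -0.06, 0.2]
    - [0.015, -0.12, -0.047, -0.005, 0.06, -0.1, 0]
    - [0.022, -0.18, -0.047, -0.008, 0.08, -0.14, 0]
    - [0.028, -0.235, -0.047, -0.008, 0.082, -0.165, 0]
    - [0.029, -0.254, -0.04, -0.008, 0.082, -0.165, 0]
    - [0.03, -0.254, 0, -0.008, 0.082, -0.165, 0]
    - [0.031, -0.254, 0.02, -0.008, 0.082, -0.165, 0]

```text
clock: 14.8
tcp_pos: [600.6, 8.0, 129.7]
tool_rot: [[1.0, 0.0, -0.001], [0.0, -1.0, -0.002], [-0.001, 0.002, -1.0]]
ft_force: [-0.0, 0.4, 0.3]
gripper_width: 0.6
gripper_force: 0.0
```

```bash
python3 -c "
from h import *
shift((604.8,9,99,0),(604.8,9,86,0));print(bot.read_state()['gripper_width'])"
```

```text
t 14.8 tcp [600.6   8.  129.7] yaw 0.0 q [-0.1   0.48  1.63 -0.    1.03  1.47]
(604.8, 9, 99, 0) [ 0.0042 -0.001   0.0307] [0.002 0.001 0.   ]
(604.8, 9, 86, 0) [ 0.0042 -0.001   0.0437] [0.002 0.001 0.   ]
0.6145473280201205
```

>>> servo_tool:
  moves:
    - [0.003, -0.001, 0.01, 0, 0, 0, 0]
    - [0.003, -0.001, 0.02, 0, 0, 0, 0]
    - [0.003, -0.001, 0.028, 0, 0, 0, 0]
    - [0.003, -0.001, 0.033, 0, 0, 0, 0]
    - [0.003, -0.001, 0.037, 0, 0, 0, 0]
    - [0.003, -0.001, 0.041, 0, 0, 0, 0]
    - [0.003, -0.001, 0.043, 0, 0, 0, 0]
    - [0.003, -0.001, 0.043, 0, 0, 0, 0]

```text
clock: 15.8
tcp_pos: [605.5, 9.2, 89.1]
tool_rot: [[1.0, -0.0, 0.003], [-0.0, -1.0, -0.002], [0.003, 0.002, -1.0]]
ft_force: [-1.2, -0.9, 2.1]
gripper_width: 0.7
gripper_force: 1.7
```

```bash
python3 -c "
from h import *
s=bot.read_state();print(s['ft_force'],s['tcp_pos'],s['moment'])"
```

```text
[-1.22726398 -0.93214628  2.10153246] [605.48989317   9.15232424  89.14844142] [-0.10148399  0.1398509  -0.02003283]
```

>>> servo_tool:
  moves:
    - [0, 0, 0.001, 0, 0, 0, 0]
    - [0, 0, 0.002, 0, 0, 0, 0]
    - [0, 0, 0.003, 0, 0, 0, 0]
    - [0, 0, 0.0035, 0, 0, 0, 0]
    - [0, 0, 0.004, 0, 0, 0, 0]
    - [0, 0, 0.0045, 0, 0, 0, 0]
    - [0, 0, 0.0045, 0, 0, 0, 0]
    - [0, 0, 0.0045, 0, 0, 0, 0]

```text
clock: 16.8
tcp_pos: [605.6, 9.1, 87.0]
tool_rot: [[1.0, 0.0, 0.003], [0.0, -1.0, -0.002], [0.003, 0.002, -1.0]]
ft_force: [-6.5, -0.9, 24.0]
gripper_width: 0.4
gripper_force: 12.2
```

```bash
python3 -c "
from h import *
s=bot.read_state();print(s['ft_force'],s['tcp_pos'],s['moment'])"
```

```text
[-6.52934085 -0.88788507 24.02377951] [605.55793829   9.1379977   87.01065412] [-0.02290836  1.26193837 -0.03308587]
```

24 N with the tip at z = 62 means the plunger is on its stop. I'll retract now.

>>> servo_tool:
  moves:
    - [0, 0, -0.01, 0, 0, 0, 0]
    - [0, 0, -0.03, 0, 0, 0, 0]
    - [0, 0, -0.06, 0, 0, 0, 0]
    - [0, 0, -0.1, 0, 0, 0, 0]
    - [0, 0, -0.13, 0, 0, 0, 0]
    - [0, 0, -0.14, 0, 0, 0, 0]
    - [0, 0, -0.14, 0, 0, 0, 0]
    - [0, 0, -0.14, 0, 0, 0, 0]

```text
clock: 17.8
tcp_pos: [604.0, 9.5, 222.7]
tool_rot: [[1.0, -0.0, -0.001], [-0.0, -1.0, -0.001], [-0.001, 0.001, -1.0]]
ft_force: [-0.3, -1.0, 0.4]
gripper_width: 0.6
gripper_force: 0.0
```

```bash
python3 - <<'E'
from h import *
A=bot.capture("scene")[:,:,::-1].copy();cv2.imwrite("pics/end.png",A)
print(bot.read_state()["ft_force"],bot.read_state()["clock"])
E
```

```text
[ 0.1863217  -0.95681935  0.59624065] 17.85
```

View pics/end.png

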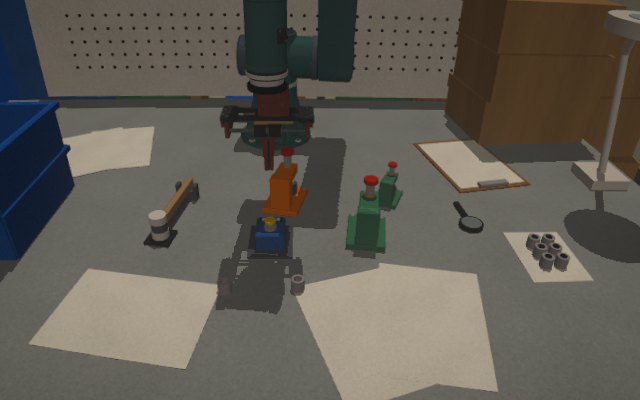

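The final view shows the mallet on its rest at (158,225), the punch up at (371,181), the plunger up at (270,222), and the bushings and loupe where they were. The robot touches nothing, so I'm handing in.

```bash
python3 -c "
from workcell import bot
print(bot.job_done())"
```

```text
the job is handed in; nothing more can be done
None
```

I handed the job in at about 18 s on the clock, with no verdict returned: I struck the punch down to its stop, set the mallet back on its rest, pressed the counter plunger fully down and let it spring back, and the last picture shows the bushings and loupe where they were; the first blow may have stopped just short, so I pressed the held mallet on until the force showed the stop.

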